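# Face up the half wheels on the cheese stall

### The arm

A 7-joint arm with a two-finger parallel gripper is mounted at the origin on the work surface. World frame = base frame: x ahead of the robot, y to its left, z up, the work surface at z = 0. Lengths are in m, angles in rad, forces in N, time in s.
With the tool pointing down it reaches from about 0.4 to 0.9 m from the base axis. Payload 5.6 kg.
Tool frame: the origin (TCP) lies midway between the tips of the shut fingers; the grasp point (between the pads) lies 19 mm behind it; z points along the fingers, y is the line along which they close (so a half turn about z gives the same grasp; the last joint's range is limited). The gripper opens to 92 mm and grips with 3 to 60 N. Pads are 20 mm wide; open, the fingers measure 128 mm over their backs; the gripper's body (75 mm by 189 mm) begins 69 mm behind the grasp point.
Start: joints at [1.148, 0.468, -0.012, 1.603, 0.006, 1.071, -0.056], TCP at [0.241, -0.604, 0.215] pointing down, gripper open.
Joint ranges: [-2.53, 2.53], [-0.31, 2.02], [-1.57, 1.55], [0.28, 2.44], [-1.29, 4.43], [0.15, 1.84], [-2.92, 2.92]. Speed limits (rad/s): [2.57, 2.57, 3.14, 3.14, 3.14, 3.14, 3.14].

### API

Orientations are given as a 3x3 rotation matrix whose columns are the frame's x, y, z axes.
In Python, from station import env, effector, solver, viewer, workorder, search_frame, tip_of gives the robot as it stands. Calls block until the motion is done:
- env.reach(position, orientation): joint-space move of the TCP to a pose.
- env.movel(position, frame=None, rate=0.15): straight line of the TCP; frame=None keeps the orientation; rate is the mean speed in m/s.
- env.goto_joints(angles): joint-space move.
- effector.release() and effector.grasp(squeeze=None): open the fingers fully, or close them until they stop; squeeze is the grip in N (None keeps the last).
- env.pause(seconds).
- solver.inverse_kinematics(position, orientation): joint angles nearest the present ones, or None.
- env.sense(): the state.
- viewer.read_camera(name): name is "scene" or "top"; returns (picture, depth): 400x640x3 uint8, red, green, blue; 400x640 float32, m along the optical axis (not along the pixel's ray), 0 where there is no reading.
- viewer.camera_info(name): a dict with "intrinsics" (3x3 intrinsics, pixels), "eye" and "rotation" of the camera in the world. Camera axes: x right, y up, looking along -z (the intrinsics and any distortion apply to the point x, -y, -z); pixel columns grow to the right and rows downward; lengths in m; the calibration is good to about 2 mm. A picture is of the moment at which its call begins. camera_info takes no time and is no camera call.
A pose or a line that the arm cannot do raises env.PlanningError and nothing moves.
- workorder.finish_job(): hands the job in; it is judged then, once.
Trained networks look in the newest picture that a camera, given by its name, has taken for a name from the list of things; names that differ only in an ending like _2 or _b are one class to them, and where a whole thing is asked for, a point or a joint stands for the part that bears it (a point fixed in the world has none). Each returns a list of dicts, best first, with "score" (0 to 1); they miss things now and then, are a little off and sometimes report something else, mostly with a low value. They report only what shows in the picture. A call takes as long as a camera call. They do not tell look-alikes from the thing itself.
- search_frame(camera, name): "at" ([x, y, z] in m, in world coordinates, good to about 4 mm: the middle of the surface that is visible of it).
- tip_of(camera, name): "at" ([x, y, z] in m, in world coordinates, good to about 4 mm: a listed point, or the origin of a listed thing).
The state is a dict: "t": time; "joint_positions": joint angles; "joint_velocities": joint speeds; "tau": joint torques, N m; "ee_pos": TCP position; "tcp_rot": TCP orientation; "wrist_force": force on the tool from outside, world axes, zero at the start; "moment": the same for the moment, N m; "gripper_width": finger opening in m; "grasp_force": force on a finger pad.
Only numpy, scipy, OpenCV 4.12 (cv2) and the standard library are available. Lean on these libraries where they do the work, as an engineer would, in place of code of your own. Each camera call takes 0.05 s, during which the arm holds its last target. There are 200 camera calls.

### The job

Face up the cheese display: push each of the two half wheels forward along the board until its cut face lies flat against the front rail, centred behind its own price ticket (dark-rinded cheese behind the ticket with the dark brown stripe, pale-rinded one behind the ticket with the yellow stripe). Only slide them with the fingertips, never lift or tip them, and leave all the other cheeses and things where they stand.

Things in the scene. Friction and masses are not known exactly. Their poses are not given: they have to be found in the camera images.
- board: fixed wooden display board on the table: top 18 mm above the table, 800 along y, reaching 320 from the rail towards the robot; along its far edge a fixed straight wooden rail, 25 high above the board's top, 18 thick. Origin: table level under the middle of the rail's inner (robot-side) face; x points across the rail, away from the robot, y along the rail. Turned by up to 6 degrees
- ticket_dark: fixed white price ticket with a dark brown stripe along its top, 60 mm wide, in a black clip on the rail; belongs to half_dark. Its top is 66 above the board. Origin: on the board's top surface at the foot of the rail's inner face, level with the ticket's middle; axes as the board's (x across the rail away from the robot, y along it). All of rail, clip and card is at x > 0
- ticket_pale: fixed white price ticket with a yellow stripe along its top, 60 mm wide, in a black clip on the rail; belongs to half_pale. Its top is 66 above the board. Origin: on the board's top surface at the foot of the rail's inner face, level with the ticket's middle; axes as the board's (x across the rail away from the robot, y along it). All of rail, clip and card is at x > 0
- half_dark: loose half wheel of firm cheese, dark grey-brown rind and deep yellow cut face, 0.5 kg (slides at 2 to 5 N); belongs behind the ticket with the dark brown stripe. Upright-sided half disc, radius 75 mm, height 55 mm. Origin: underside, middle of the cut edge (centre of the circle). x points out of the flat cut face (150 mm), the half-round rind lies on -x, y along the cut face, z up
- half_dark_left (a point): corner of the cut face of half_dark: the end of the face at y = +75 mm in half_dark's frame, 5 mm above its underside
- half_dark_right (a point): corner of the cut face of half_dark: the end of the face at y = -75 mm in half_dark's frame, 5 mm above its underside
- half_pale: loose half wheel of firm cheese, light tan rind and pale cream-yellow cut face, 0.5 kg (slides at 2 to 5 N); belongs behind the ticket with the yellow stripe. Upright-sided half disc, radius 75 mm, height 55 mm. Origin: underside, middle of the cut edge (centre of the circle). x points out of the flat cut face (150 mm), the half-round rind lies on -x, y along the cut face, z up
- half_pale_left (a point): corner of the cut face of half_pale: the end of the face at y = +75 mm in half_pale's frame, 5 mm above its underside
- half_pale_right (a point): corner of the cut face of half_pale: the end of the face at y = -75 mm in half_pale's frame, 5 mm above its underside
- goat_round: small white round goat cheese, 52 mm across, 36 mm high, standing at the rail about midway between the two tickets; loose. Origin: centre of its underside
- block_low: orange-yellow cheese block 65 x 60 x 40 mm (x, y, z), on the board at the rail beyond the left (+y) half wheel; loose. Origin: centre of its underside
- block_top: smaller yellow cheese block 50 x 48 x 34 mm lying on block_low; loose. Origin: centre of its underside
- wax_cheese: yellow wax-coated pear-shaped cheese, 76 mm across, 81 mm high, on the board at the rail beyond the right (-y) half wheel; loose. Origin: centre of its underside
- honey_jar: amber glass jar with brass lid, 64 mm across, 85 mm high, on the table left of the board; loose. Origin: centre of its underside
- pick_cup: blue ceramic cup, 60 mm across, 65 mm high, on the table left of the board; loose. Origin: centre of its underside
- cheese_knife: cheese knife 255 mm long, at most 30 mm wide and 18 mm high, lying on the table right of the board roughly along x, wooden handle towards the robot; loose. Origin: on the table under the knife, near the bolster
Not all that is in view belongs to the job. There is more than one size of the half_dark; the job needs the smaller.

How it is judged:
By the outcome, as a careful person would: the job done as asked, in the order asked, and still so for the second after the job is handed in, with the robot touching nothing.
It also fails if it takes over 61 s, if anything falls off the work surface, if the arm or the gripper's body presses on something with over 40 N, if the wrist force passes 120 N, or if a joint passes its speed limit or range.

## Working session

There is one attempt and no reset: what is moved stays moved. The work goes in short steps, each a Python script; the robot and the scene stay as the last script left them, time stands still between calls to the robot, and variables do not carry over. Pictures are saved under pics/ and viewed, at most 10 in all, crops included, and the job is handed in when it is done.

```bash
mkdir -p pics; ls
python3 - <<'E'
from station import env, effector, solver, viewer, workorder, search_frame, tip_of
import cv2, numpy as np
for c in ("top","scene"):
    p,d=viewer.read_camera(c); cv2.imwrite(f"pics/{c}0.png",p[:,:,::-1]); np.save(f"{c}0.npy",d)
    i=viewer.camera_info(c); print(c,i["intrinsics"],i["eye"],i["rotation"],i.keys())
    for n in ["ticket_dark","ticket_pale","half_dark","half_pale","half_dark_left","half_dark_right","half_pale_left","half_pale_right","goat_round","block_low","wax_cheese","board"]:
        print(n,[(np.round(r["at"],3).tolist(),round(r["score"],2)) for r in tip_of(c,n)[:4]])
s=env.sense();print(s["t"],s["tcp_rot"],s["wrist_force"])
E
```

```text
pics
top [[382.63553884   0.         318.47188422]
 [  0.         382.63553884 196.63013698]
 [  0.           0.           1.        ]] [0.22719566 0.02632377 1.46957473] [[ 0.00375455  0.99072166 -0.13585468]
 [-0.99992671  0.0052832   0.01089331]
 [ 0.01150998  0.13580382  0.99066889]] dict_keys(['intrinsics', 'eye', 'rotation'])
ticket_dark [([0.658, -0.175, 0.02], 0.44)]
ticket_pale [([0.645, 0.127, 0.02], 0.63)]
half_dark [([0.549, -0.175, 0.015], 0.66), ([0.445, 0.525, 0.0], 0.45)]
half_pale [([0.556, 0.096, 0.016], 0.77)]
half_dark_left [([0.262, -0.309, 0.006], 0.63), ([0.55, -0.104, 0.022], 0.56), ([0.564, 0.169, 0.022], 0.52)]
half_dark_right []
half_pale_left []
half_pale_right [([0.56, 0.024, 0.023], 0.71), ([0.593, 0.295, 0.062], 0.19)]
goat_round [([0.615, -0.035, 0.018], 0.74)]
block_low [([0.597, 0.295, 0.019], 0.5)]
wax_cheese [([0.62, -0.356, 0.018], 0.62)]
board [([0.647, -0.032, -0.0], 0.63)]
scene [[375.71294057   0.         319.98674451]
 [  0.         375.71294057 201.38743571]
 [  0.           0.           1.        ]] [ 1.55485876 -0.10082086  0.85560684] [[ 
[... 487 characters left out ...]
.002], 0.82)]
half_dark_right [([0.078, -0.354, 0.002], 0.77), ([0.554, -0.251, 0.025], 0.6)]
half_pale_left [([0.562, 0.173, 0.028], 0.65)]
half_pale_right [([0.56, 0.021, 0.026], 0.85)]
goat_round [([0.56, 0.024, 0.026], 0.64), ([0.552, 0.517, 0.001], 0.56), ([0.617, -0.035, 0.02], 0.46)]
block_low [([0.597, 0.295, 0.018], 0.73), ([0.595, 0.294, 0.057], 0.39)]
wax_cheese [([0.618, -0.36, 0.02], 0.68), ([0.654, -0.178, 0.015], 0.45)]
board [([0.652, -0.027, 0.003], 0.77), ([0.565, 0.02, 0.025], 0.35)]
1.3 [[ 9.28761998e-01  3.70676608e-01 -6.49765047e-05]
 [ 3.70676608e-01 -9.28762000e-01 -1.00941221e-05]
 [-6.40893634e-05 -1.47102333e-05 -9.99999998e-01]] [0.27584995 0.78311243 0.44498191]
```

View pics/top0.png

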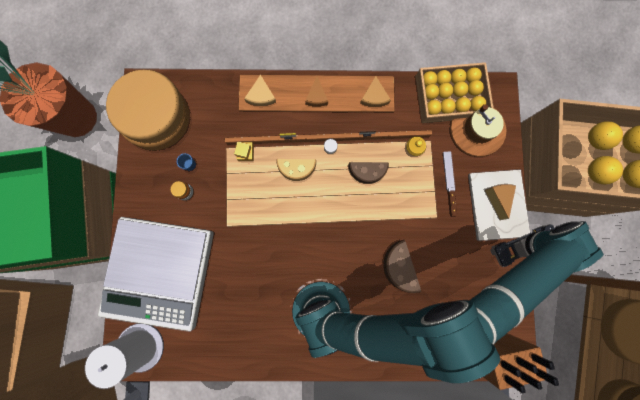

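View pics/scene0.png

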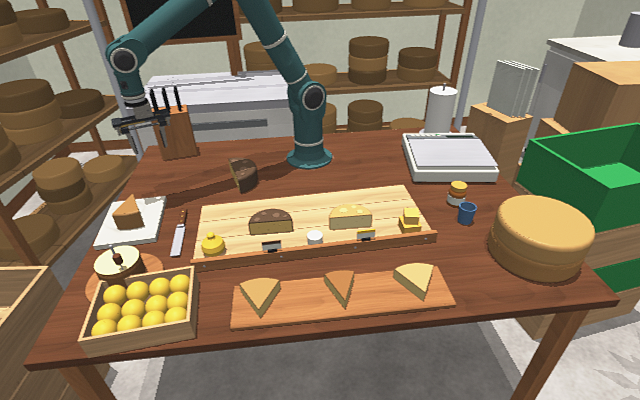

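Two dark half wheels: one on the board at top (368,172), and one on the table at top (402,265). Network corners put the table one at about 190 mm across and the board one at about 150 mm, so the board one fits. I'll confirm that in a crop and measure from the depth images.

```bash
cat > h.py <<'E'
from station import env, effector, solver, viewer, workorder, search_frame, tip_of
import cv2, numpy as np
from scipy.optimize import least_squares
def cloud(c,d):
    i=viewer.camera_info(c);K=i["intrinsics"];v,u=np.mgrid[:400,:640]
    q=np.stack([(u-K[0,2])/K[0,0]*d,-(v-K[1,2])/K[1,1]*d,-d],-1)
    P=q@np.array(i["rotation"]).T+i["eye"]; P[d<=0]=np.nan
    return P
def fit_half(P,x0,r=0.11):
    """model-fit of half disc outline to top-face points -> x,y,yaw (by area moments)"""
    m=(np.abs(P[...,2]-0.073)<0.012)&(np.hypot(P[...,0]-x0[0]+.03,P[...,1]-x0[1])<r)
    Q=P[m][:,:2]; 
    def cost(p):
        c,s=np.cos(p[2]),np.sin(p[2]); a=Q-p[:2]; X=a@[c,s];Y=a@[-s,c]
        return np.maximum(X,0)+np.maximum(np.hypot(X,Y)-.075,0)
    # minimum-area rect for size, centroid for position (centroid lies 4r/3pi behind the face)
    (c,sz,an)=cv2.minAreaRect((Q*1000).astype(np.float32)); 
    n=len(Q); cen=Q.mean(0); w,V=np.linalg.eigh(np.cov(Q.T)); y=V[:,1]*np.sign(V[1,1]); x=np.array([y[1],-y[0]])
    o=cen+x*4*.075/3/np.pi
    return o,np.degrees(np.arctan2(x[1],x[0])),sz,n
def rail(P):
    m=(np.abs(P[...,2]-0.043)<0.008)&(np.abs(P[...,0]-.66)<.04)&(np.abs(P[...,1]+.03)<.42)
    Q=P[m]; a=np.polyfit(Q[:,1],Q[:,0],1); 
    for _ in range(5):
        r=Q[:,0]-np.polyval(a,Q[:,1]); Q2=Q[np.abs(r)<.012]; a=np.polyfit(Q2[:,1],Q2[:,0],1)
    r=Q2[:,0]-np.polyval(a,Q2[:,1]); return a,np.percentile(r,[2,50,98]),len(Q2)
E
python3 - <<'E'
from h import *
for c in ("top","scene"):
    P=cloud(c,np.load(f"{c}0.npy"))
    print(c,"rail",rail(P))
    for n,x0 in(("dark",(.551,-.175)),("pale",(.56,.097))): print(n,fit_half(P,x0))
a=cv2.imread("pics/scene0.png");b=cv2.imread("pics/top0.png")
A=cv2.resize(a[140:270,180:450],(800,385),interpolation=2);B=cv2.resize(b[125:295,300:440],(247,210)[:2]);
B=cv2.resize(b[125:205,220:440],(550,200));C=cv2.resize(b[145:295,340:440],(140,200))
o=np.zeros((590,800,3),np.uint8);o[:385]=A;o[388:588,:550]=B;o[388:588,555:695]=C
cv2.imwrite("pics/crop1.png",o)
E
```

```text
top rail (array([-0.04555277,  0.65772372]), array([-0.00835178, -0.00021722,  0.01003633]), 931)
dark (array([ 0.55136795, -0.17482853]), np.float64(0.6830237212268043), (74.02294158935547, 146.6240692138672), 641)
pale (array([0.56073243, 0.09578896]), np.float64(0.016447511534831077), (75.54310607910156, 146.06942749023438), 645)
scene rail (array([-0.04510864,  0.66232056]), array([-0.01093254,  0.00150789,  0.00714287]), 1281)
dark (array([ 0.56077764, -0.17701531]), np.float64(-0.22816543586360138), (144.93238830566406, 73.8651123046875), 545)
pale (array([0.56974527, 0.0948266 ]), np.float64(-1.2122650588257025), (148.28163146972656, 75.59867095947266), 525)
```

View pics/crop1.png

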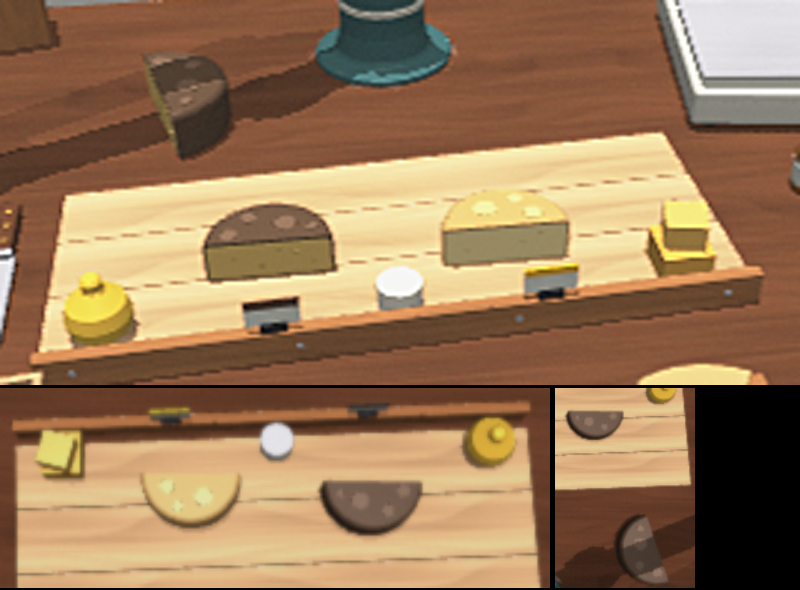

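The crop confirms it: the dark half on the board is about 147 mm across and the one on the table is visibly larger. The dark-striped ticket is on the −y side and the yellow one on the +y side. My plan is to cradle each rind between the open fingertips, a stable two-point push. First I'll refine the ticket positions along the rail.

Run:
```python
from h import *
for c in ("top","scene"):
    P=cloud(c,np.load(f"{c}0.npy"))
    for y in(-.177,.13):
        m=(P[...,2]>.055)&(P[...,2]<.09)&(np.abs(P[...,0]-.66)<.035)&(np.abs(P[...,1]-y)<.06)
        Q=P[m]; print(c,y,len(Q),Q.mean(0).round(4),np.percentile(Q[:,1],[3,97]).round(4))
th=np.arctan(.0453);R=np.array([[np.cos(th),np.sin(th),0],[np.sin(th),-np.cos(th),0],[0,0,-1.]])
for p in((.455,-.175,.2),(.455,-.175,.03),(.58,-.18,.03),(.46,.094,.03),(.58,.13,.03)): print(solver.inverse_kinematics(p,R))
```

```text
top -0.177 53 [ 0.6664 -0.1729  0.0713] [-0.2005 -0.146 ]
top 0.13 52 [0.6532 0.1274 0.0725] [0.1004 0.1565]
scene -0.177 155 [ 0.6682 -0.174   0.0707] [-0.202  -0.1456]
scene 0.13 144 [0.6543 0.1277 0.0707] [0.0984 0.1568]
[ 0.49799647  0.22628728 -0.22693609  1.9939571   0.06311208  0.92791785
 -1.28673885]
[ 0.42478428  0.49670329 -0.15190343  2.1069764   0.13907258  0.54705032
 -1.35350679]
[ 0.34107404  0.6387839  -0.12648563  1.81799359  0.11813575  0.69208404
 -1.37731838]
[ 0.08154992  0.51376046 -0.42345016  2.13398212  0.38581068  0.56645027
 -2.14820955]
[ 0.00734228  0.65688807 -0.3759901   1.8373886   0.34999585  0.71276823
 -2.09062149]
```

```bash
cat >> h.py <<'E'
th=np.arctan(.0453);X=np.array([np.cos(th),np.sin(th),0]);Y=np.array([-X[1],X[0],0]);R=np.array([X,-Y,[0,0,-1.]]).T
Z=.028
def push(path,fmax,rate=.05,step=.006):
    """follow way points of the TCP in short lines until the push force along X passes fmax"""
    for w in path:
        w=np.array(w)
        while True:
            p=np.array(env.sense()["ee_pos"]);p[2]=Z;d=w-p;L=np.linalg.norm(d)
            if L<.001: break
            env.movel(p+d*min(1,step/L),R,rate=rate); s=env.sense(); f=-np.array(s["wrist_force"])@X
            print(np.round(s["ee_pos"][:2],4),round(f,1),end="; ")
            if f>fmax: print("contact"); return True
            if L<=step: break
    return False
E
python3 - <<'E'
from h import *
c=np.array([.6566,-.175,0])   # target origin
s=c-.2*X; s[2]=.2
env.reach(s,R); s[2]=Z; env.movel(s,R,rate=.15)
print(env.sense()["t"],env.sense()["wrist_force"],env.sense()["gripper_width"])
e=c-.095*X; e[2]=Z
push([e],12)
p,d=viewer.read_camera("scene");cv2.imwrite("pics/s1.png",cv2.resize(p[140:270,180:450,::-1],(800,385)))
for cm in("top","scene"):
    p,d=viewer.read_camera(cm);print(fit_half(cloud(cm,d),(.58,-.175),.09))
print(env.sense()["t"])
E
```

```text
4.325 [-0.37527862  0.55751997  0.00088828] 0.09173418475260611
[ 0.4643 -0.1841] 0.1; [ 0.4707 -0.1837] 1.0; [ 0.4771 -0.1833] 0.2; [ 0.4834 -0.1829] -0.4; [ 0.4899 -0.1826] -0.5; [ 0.4965 -0.1824] 0.2; [ 0.5032 -0.1822] -0.3; [ 0.5098 -0.1819] -0.1; [ 0.5165 -0.1816] 0.2; [ 0.5231 -0.1813] -0.3; [ 0.5297 -0.1809] -0.4; [ 0.5363 -0.1806] 0.5; [ 0.5429 -0.1802] 0.2; [ 0.5495 -0.1799] 0.5; [ 0.5561 -0.1796] 0.2; [ 0.5623 -0.1793] -0.1; (array([ 0.61800505, -0.1066984 ]), np.float64(83.39743964707101), (38.48124694824219, 63.36855697631836), 64)
(array([ 0.63359683, -0.1763616 ]), np.float64(-0.39051825670069834), (132.82376098632812, 73.60858917236328), 564)
8.975
```

View pics/s1.png

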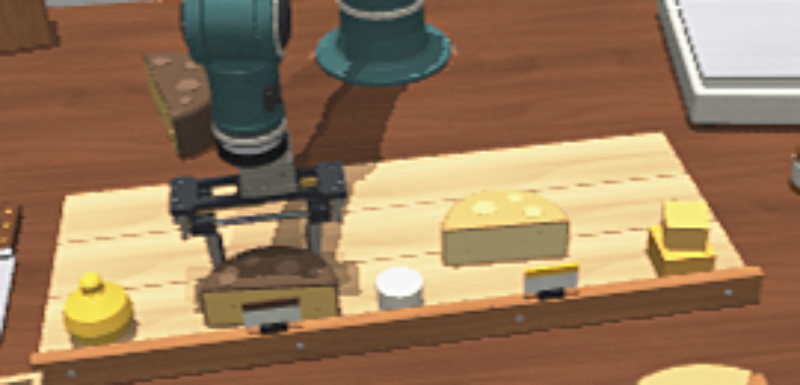

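The dark half sits in the cradle and is moving straight, close to the rail. I'll keep going to contact, then retreat.

Run:
```python
from h import *
c=np.array([.6566,-.175,0]); e=c-.058*X; e[2]=Z
print(push([e],9,rate=.03,step=.003))
p=np.array(env.sense()["ee_pos"])
env.movel(p-.05*X,R,rate=.1); p=p-.05*X; p[2]=.17; env.movel(p,R,rate=.2)
p,d=viewer.read_camera("scene");cv2.imwrite("pics/s2.png",cv2.resize(p[160:260,240:400,::-1],(800,500)))
print(fit_half(cloud("scene",d),(.65,-.175),.09))
for n in("half_dark","half_dark_left","half_dark_right"): print(n,[(np.round(r["at"],3).tolist(),round(r["score"],2)) for r in tip_of("scene",n)[:3]])
print(env.sense()["t"])
```

```text
[ 0.565  -0.1791] 1.7; [ 0.5681 -0.179 ] 2.0; [ 0.5716 -0.1788] 2.0; [ 0.5751 -0.1787] -0.0; [ 0.5786 -0.1785] 1.2; [ 0.5804 -0.1786] 5.1; [ 0.5812 -0.1787] 6.7; [ 0.5815 -0.1788] 8.4; [ 0.5815 -0.1788] 8.8; [ 0.5815 -0.1787] 8.9; [ 0.5816 -0.1788] 9.0; contact
True
(array([ 0.66510732, -0.17639998]), np.float64(-3.11768793581584), (94.09528350830078, 145.7894287109375), 710)
half_dark [([0.65, -0.173, 0.021], 0.91), ([0.174, -0.331, 0.002], 0.56)]
half_dark_left [([0.654, -0.098, 0.024], 0.75), ([0.26, -0.303, 0.002], 0.73)]
half_dark_right [([0.647, -0.249, 0.023], 0.97), ([0.079, -0.356, 0.004], 0.77), ([0.617, -0.362, 0.022], 0.56)]
13.5417
```

View pics/s2.png

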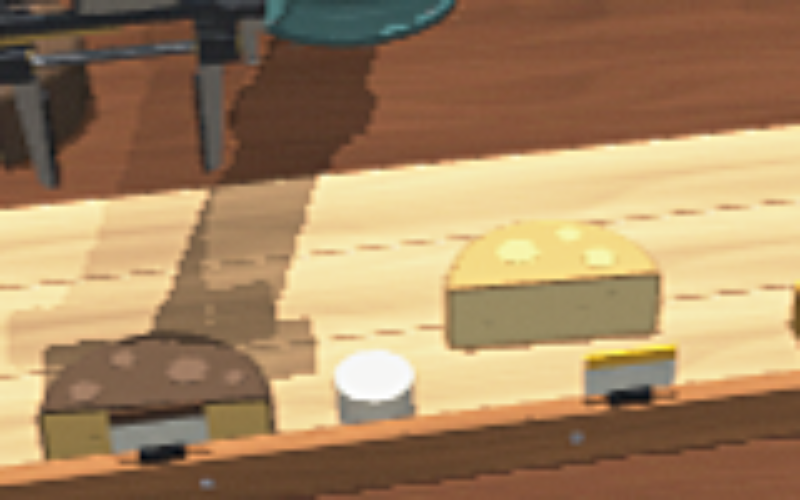

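The dark half is centred, but its −y end is still about 6 mm off the rail: its edge slopes less than the rail in the picture (right corner x 0.647, left 0.654). I'll close the fingers and push on the −y side of the rind to swing it flat.

Run:
```python
from h import *
effector.grasp(squeeze=5)
c=np.array([.6525,-.175,0]); o=c-.032*Y
s=o-.105*X; s[2]=.12; env.movel(s,R,rate=.25); s[2]=Z; env.movel(s,R,rate=.15)
e=o-.055*X; e[2]=Z
print(push([e],13,rate=.04,step=.005))
p=np.array(env.sense()["ee_pos"])
p=p-.03*X;env.movel(p,R,rate=.1); p[2]=.17; env.movel(p,R,rate=.25)
p,d=viewer.read_camera("scene");cv2.imwrite("pics/s3.png",cv2.resize(p[160:260,240:400,::-1],(800,500)))
for n in("half_dark","half_dark_left","half_dark_right"): print(n,[(np.round(r["at"],3).tolist(),round(r["score"],2)) for r in tip_of("scene",n)[:3]])
print(env.sense()["t"])
```

```text
[ 0.5559 -0.2115] 0.6; [ 0.5612 -0.2111] 1.1; [ 0.5665 -0.2108] 0.4; [ 0.5712 -0.2111] 1.4; [ 0.5763 -0.2113] 1.9; [ 0.5768 -0.2114] 13.5; contact
True
half_dark [([0.175, -0.331, 0.002], 0.79), ([0.656, -0.172, 0.021], 0.74)]
half_dark_left [([0.258, -0.304, 0.002], 0.84), ([0.654, -0.095, 0.022], 0.78)]
half_dark_right [([0.082, -0.357, 0.003], 0.63), ([0.662, -0.241, 0.022], 0.58), ([0.653, -0.027, 0.0], 0.41)]
19.1583
```

View pics/s3.png

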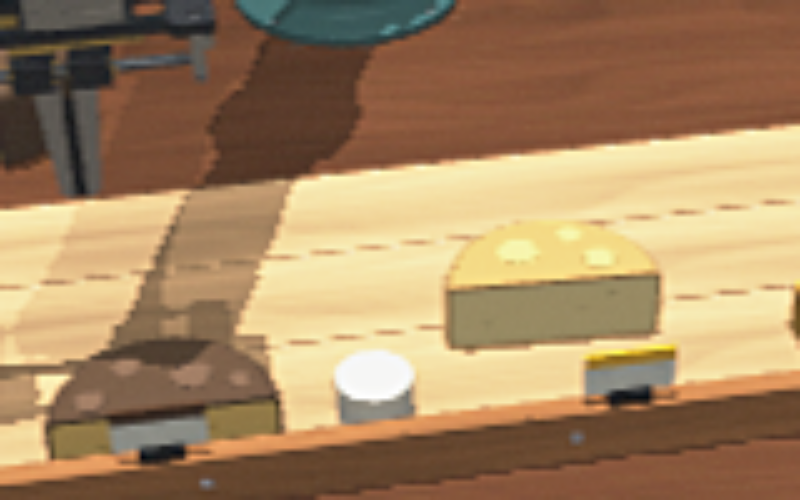

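The dark half now lies flat (force jumps to 13.5 N), but it shifted a few mm in +y. I'll measure its offset from the ticket in both cameras.

```bash
cat >> h.py <<'E'
def offset(yt):
    """along-rail offset half - ticket, each camera, and the yaw of the top face's front edge"""
    for cm in("top","scene"):
        P=cloud(cm,viewer.read_camera(cm)[1]); a=(P-[.6487,0,0])@X; b=(P-[.6487,0,0])@Y
        m=(np.abs(P[...,2]-.073)<.006)&(a<-.003)&(a>-.09)&(np.abs(b-yt)<.1)
        t=(P[...,2]>.058)&(P[...,2]<.09)&(a>.004)&(a<.03)&(np.abs(b-yt)<.05)
        h=np.percentile(b[m],[1,99]);k=np.percentile(b[t],[2,98])
        bins=[np.percentile(a[m&(np.abs(b-h.mean()-q)<.008)],97) for q in(-.055,.055)]
        print(cm,"half",h.round(4),h.mean().round(4),"ticket",k.round(4),k.mean().round(4),"off mm",((h.mean()-k.mean())*1e3).round(1),"front",np.round(bins,4))
E
python3 - <<'E'
from h import *
offset(-.1745)
print(env.sense()["t"])
E
```

```text
top half [-0.2124 -0.0992] -0.1558 ticket [-0.2015 -0.1458] -0.1737 off mm 17.9 front [-0.004  -0.0054]
scene half [-0.2375 -0.1023] -0.1699 ticket [-0.204  -0.1454] -0.1747 off mm 4.8 front [-0.0046 -0.0045]
19.2583
```

```bash
cat >> h.py <<'E'
def nudge(b0,sgn,dist,back=-.05,gap=.09):
    """closed fingertip beside the rind, slide along the rail until dist past first contact"""
    P=lambda b,z: np.array([.6487,0,0])+back*X+b*Y+[0,0,z]
    b=b0-sgn*gap; env.movel(P(b,.12),R,rate=.25); env.movel(P(b,Z),R,rate=.15)
    f0=np.array(env.sense()["wrist_force"])@Y; hit=None
    for _ in range(40):
        b+=sgn*.0015; env.movel(P(b,Z),R,rate=.03); s=env.sense()
        q=(np.array(s["ee_pos"])-[.6487,0,0])@Y; f=sgn*-(np.array(s["wrist_force"])@Y-f0)
        print(round(q,4),round(f,1),end="; ")
        if hit is None and f>2: hit=q
        if (hit is not None and sgn*(q-hit)>=dist) or f>20: break
    env.movel(P(q-sgn*.006,Z)-.01*X*0,R,rate=.1); env.movel(P(q-sgn*.006,.15),R,rate=.25);
E
python3 - <<'E'
from h import *
nudge(-.170,-1,.0048)
p=P0=np.array([.50,-.06,.2]); env.movel(p,R,rate=.3)
print();offset(-.1745); print(env.sense()["t"])
E
```

```text
-0.0818 0.8; -0.0832 -0.2; -0.0846 0.5; -0.0862 1.4; -0.0876 1.2; -0.0892 -0.1; -0.0905 1.0; -0.0915 2.1; -0.0932 3.1; -0.0951 2.3; -0.0968 3.1; Traceback (most recent call last):
  File "<stdin>", line 4, in <module>
  File "h.py", line 48, in offset
    bins=[np.percentile(a[m&(np.abs(b-h.mean()-q)<.008)],97) for q in(-.055,.055)]
          ~~~~~~~~~~~~~^^^^^^^^^^^^^^^^^^^^^^^^^^^^^^^^^^^^^
    return _quantile_unchecked(
        a, q, axis, out, overwrite_input, method, keepdims, weights)
    return _ureduce(a,
                    func=_quantile_ureduce_func,
    ...<5 lines>...
                    overwrite_input=overwrite_input,
                    method=method)
    r = func(a, **kwargs)
    result = _quantile(arr,
                       quantiles=q,
    ...<2 lines>...
                       out=out,
                       weights=wgt)
    slices_having_nans = np.isnan(arr[-1, ...])
                                  ~~~^^^^^^^^^
IndexError: index -1 is out of bounds for axis 0 with size 0
```

Run:
```python
from h import *
B=lambda a,b,z=Z: np.array([.6487,0,0])+a*X+b*Y+[0,0,z]
effector.release()
env.movel(B(-.18,.0997,.17),R,rate=.3)
p,d=viewer.read_camera("scene")
try: offset(-.1745)
except Exception as e: print("occl")
env.movel(B(-.18,.0997),R,rate=.2)
push([B(-.16,.0997)],8,rate=.1,step=.02)
push([B(-.145,.0997),B(-.09,.1247)],10,rate=.06,step=.01)
print(push([B(-.055,.1247)],7,rate=.05,step=.004))
p=np.array(env.sense()["ee_pos"]);p=p-.04*X;env.movel(p,R,rate=.15); p[2]=.17; env.movel(p,R,rate=.25)
p,d=viewer.read_camera("scene");cv2.imwrite("pics/s4.png",cv2.resize(p[160:260,260:420,::-1],(800,500)))
print(env.sense()["t"])
try: offset(.1277)
except Exception as e: print("occl")
```

```text
top half [-0.243  -0.1061] -0.1745 ticket [-0.2017 -0.1456] -0.1736 off mm -0.9 front [-0.0044 -0.0041]
scene half [-0.2438 -0.109 ] -0.1764 ticket [-0.203  -0.1457] -0.1744 off mm -2.0 front [-0.0044 -0.0036]
[0.4851 0.0924] 0.9; [0.4954 0.0929] 0.5; [0.4994 0.093 ] 0.7; [0.509  0.0979] -0.3; [0.5185 0.1029] -0.1; [0.5281 0.1079] 0.4; [0.5377 0.1128] 0.3; [0.5472 0.1177] 0.8; [0.5538 0.1209] -0.3; [0.5582 0.1213] 0.7; [0.5626 0.1215] 0.2; [0.5672 0.1217] -0.2; [0.5714 0.1217] 1.3; [0.5741 0.1215] 4.8; [0.5743 0.1216] 11.8; contact
True
33.6333
occl
```

View pics/s4.png

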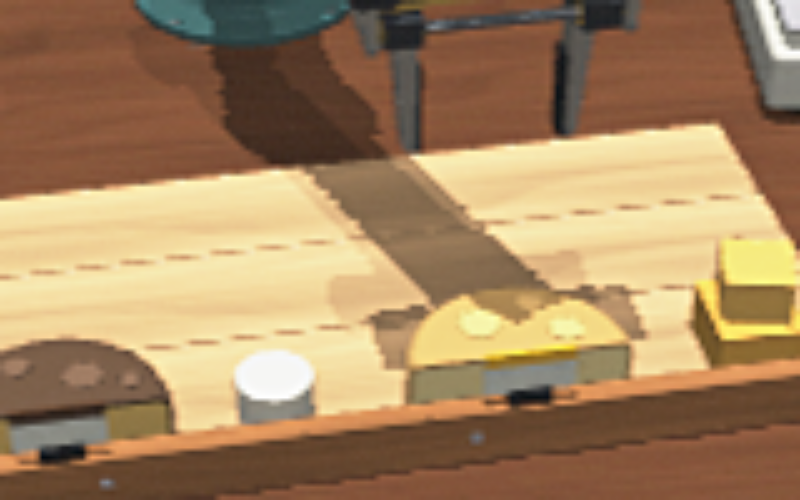

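The pale half is behind the yellow ticket at (530,365) and looks nearly flat. I'll back the arm off and measure.

Run:
```python
from h import *
effector.grasp(squeeze=5)
env.movel([.46,.03,.2],R,rate=.3)
for y in(.1277,-.1745):
    try: offset(y)
    except Exception as e: print("occl")
for n in("half_pale","half_pale_left","half_pale_right"): print(n,[(np.round(r["at"],3).tolist(),round(r["score"],2)) for r in tip_of("scene",n)[:2]])
print(env.sense()["t"])
```

```text
top half [0.0577 0.1946] 0.1262 ticket [0.0996 0.1565] 0.1281 off mm -1.9 front [-0.0036 -0.0051]
scene half [0.0554 0.1929] 0.1241 ticket [0.0974 0.1567] 0.1271 off mm -3.0 front [-0.0049 -0.0044]
top half [-0.2432 -0.1063] -0.1747 ticket [-0.2015 -0.145 ] -0.1732 off mm -1.5 front [-0.0048 -0.0041]
scene half [-0.2438 -0.1084] -0.1761 ticket [-0.2036 -0.1457] -0.1746 off mm -1.5 front [-0.0052 -0.0067]
half_pale [([0.644, 0.13, 0.016], 0.9)]
half_pale_left [([0.641, 0.199, 0.024], 0.76), ([0.642, 0.131, 0.02], 0.74)]
half_pale_right [([0.647, 0.052, 0.028], 0.66)]
35.925
```

Both look flat. The dark half is 1.5 mm off centre and the pale about 2.5 mm. I'll nudge the pale half, then press each at the middle of its rind as a check.

Run:
```python
from h import *
B=lambda a,b,z=Z: np.array([.6487,0,0])+a*X+b*Y+[0,0,z]
nudge(.1252,1,.0022); print()
def press(b):
    env.movel(B(-.115,b,.15),R,rate=.3); env.movel(B(-.115,b),R,rate=.2)
    push([B(-.06,b)],9,rate=.05,step=.005); env.movel(B(-.115,b),R,rate=.15); env.movel(B(-.115,b,.15),R,rate=.3)
press(.1275); press(-.1755)
env.movel([.46,-.02,.22],R,rate=.3)
for y in(.1277,-.1745):
    try: offset(y)
    except Exception as e: print("occl")
p,d=viewer.read_camera("scene");cv2.imwrite("pics/s5.png",cv2.resize(p[150:270,190:440,::-1],(800,384)))
s=env.sense();print(s["t"],s["wrist_force"])
```

```text
0.0369 -0.4; 0.0384 -0.4; 0.0399 0.9; 0.0414 0.1; 0.0429 -0.4; 0.0444 0.9; 0.0454 1.1; 0.0468 1.6; 0.0487 2.3; 0.0504 1.4; 0.0519 0.8; 
[0.5352 0.1222] -0.4; [0.5406 0.1225] 1.0; [0.5459 0.1227] 0.0; [0.5513 0.123 ] 0.2; [0.5566 0.1232] -0.1; [0.5579 0.1233] 9.4; contact
[ 0.5489 -0.1798] 0.3; [ 0.5544 -0.1796] 0.2; [ 0.5598 -0.1793] 0.2; [ 0.5652 -0.1791] 0.5; [ 0.5705 -0.1788] -0.3; [ 0.5716 -0.1789] 9.3; contact
top half [0.0631 0.1989] 0.131 ticket [0.0994 0.1563] 0.1279 off mm 3.1 front [-0.0046 -0.0034]
scene half [0.0617 0.199 ] 0.1304 ticket [0.0975 0.1565] 0.127 off mm 3.3 front [-0.004  -0.0053]
top half [-0.243  -0.1169] -0.1799 ticket [-0.202  -0.1447] -0.1733 off mm -6.6 front [-0.0048 -0.0043]
scene half [-0.2441 -0.1089] -0.1765 ticket [-0.203  -0.1457] -0.1743 off mm -2.2 front [-0.0046 -0.0048]
50.35 [ 0.14979225  0.1894109  -0.02577864]
```

View pics/s5.png

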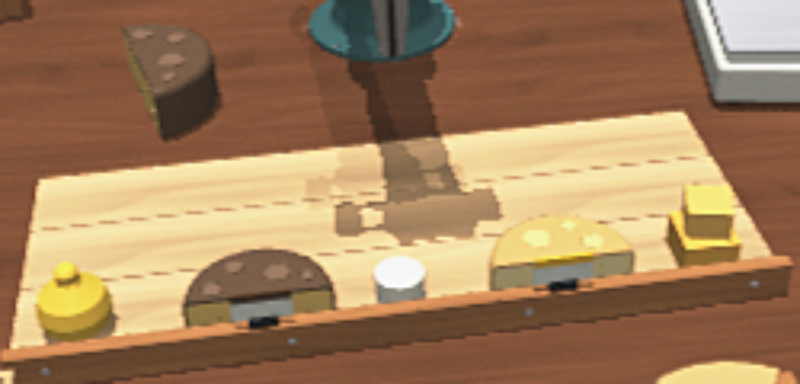

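Both pressed contacts are at the same depth (85.1 mm), so both faces are flush with the rail. The pale half is 3 mm past centre in +y. I have time for one short corrective nudge to an absolute position, and then I'll hand in.

Run:
```python
from h import *
B=lambda a,b,z=Z: np.array([.6487,0,0])+a*X+b*Y+[0,0,z]
t0=env.sense()["t"]
env.movel(B(-.05,.221,.13),R,rate=.35); env.movel(B(-.05,.221),R,rate=.2)
env.movel(B(-.05,.2065),R,rate=.03); 
print((np.array(env.sense()["ee_pos"])-[.6487,0,0])@Y, env.sense()["wrist_force"])
env.movel(B(-.05,.214),R,rate=.05); env.movel(B(-.05,.214,.13),R,rate=.25)
print(env.sense()["t"])
if env.sense()["t"]<58.5: env.movel(B(-.12,.21,.16),R,rate=.3)
offset(.1277)
print(env.sense()["t"]); print(workorder.finish_job())
```

```text
0.2064251297130684 [0.04143267 1.11118011 0.72599248]
53.4667
top half [0.0591 0.1905] 0.1248 ticket [0.0997 0.1559] 0.1278 off mm -3.0 front [-0.0049 -0.0043]
scene half [0.0559 0.1919] 0.1239 ticket [0.0978 0.1569] 0.1273 off mm -3.4 front [-0.0047 -0.0039]
53.975
the job is handed in; nothing more can be done
None
```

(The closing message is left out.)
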